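Lock the die slide of a leather-workshop hand press with its locating pin

ROBOT

A 7-joint arm with a two-finger parallel gripper is mounted at the origin on the work surface. World frame = base frame: x ahead of the robot, y to its left, z up, the work surface at z = 0. Lengths are in mm, angles in rad, forces in N, time in s.
With the tool pointing down it reaches from about 400 to 875 mm from the base axis. Payload 4.4 kg.
Tool frame: the origin (TCP) lies on the centre line of the jaws, within the pads' length; the fingertips stand 14 mm ahead of it and the grasp point (between the pads) lies 5 mm behind it; z points along the fingers, x is the direction in which the jaws open and shut, and the axes are right-handed (so a half turn about z gives the same grasp; the last joint's range is limited). The gripper opens to 85 mm and grips with 20 to 120 N. Pads are 22 mm wide; open, the fingers measure 114 mm over their backs; the gripper's body (76 mm by 85 mm) begins 54 mm behind the grasp point. The pads swing forward as they close: fully open they stand 13 mm farther back than shut.
Start: joints at [1.164, 0.628, 0.038, 1.517, -0.027, 0.996, -0.02], TCP at [217.284, -612.622, 245.313] pointing down, gripper open.
Joint ranges: [-3.06, 3.06], [-0.37, 2.12], [-1.25, 1.32], [0.18, 2.47], [-1.1, 4.24], [0.23, 1.98], [-2.94, 2.94]. Speed limits (rad/s): [2.57, 2.57, 3.14, 3.14, 3.14, 3.14, 3.14].

INTERFACE

Orientations are given as [roll, pitch, yaw] about the fixed x, y, z axes, in that order (R = Rz(yaw) Ry(pitch) Rx(roll)).
In Python, from cell import ctrl gives the robot as it stands.
- The arm moves only by the tool send_rows, never from a script. Its argument "commands" is a list of rows, each a list of 5 numbers: the finger opening in mm, from 0 to 85.4, then the shift along the tool's x, y, z in mm, then the turn about the tool's z in degrees. In form: [[grip, x, y, z, roll], ...]. A call has 1 to 5 rows; each row is the pose to reach, as a shift and turn from the pose measured when the call began, along the tool's axes at that moment; what a row does not reach only later rows make up. A row lasts 1/10 s, in which the tool goes at most 50 mm and 8.59 degrees, less where a joint would pass 70% of its speed; a pose out of reach is approached as far as the arm can. A call with a gripper value outside its range is refused whole. The fingers move at their own pace and stop on an object; the grip force is fixed at half the most. Time passes only in rows, so rows that repeat a pose let the fingers close. It gives the time, the measured TCP pose, the force and the opening at its end, in the units of the state.
- ctrl.read_state(): the state, without advancing time (a new reading comes with each control period).
- ctrl.get_image(name): name is "scene" or "top" or "wrist"; returns the picture (400x640x3 uint8, red, green, blue); there is no depth.
- ctrl.camera_params(name): a dict with "fx", "fy", "cx", "cy" (pixels), "k1" (the pictures are not rectified: a ray, as slopes to the right and down, at radius r is drawn at 1 + k1 r^2 times it, then the intrinsics apply), "cam_to_world" (4x4, takes a point from camera to world coordinates). Camera axes: x right, y down, z forward; pixel columns grow to the right and rows downward; lengths in mm; the calibration is good to about 2 mm. A picture is of the moment at which its call begins: read the wrist's pose just before it. camera_params takes no time and is no camera call; for the wrist camera it gives the pose at the moment of the call.
- ctrl.finish_job(): hands the job in, once; it reports no verdict.
The state is a dict: "clock": time; "qpos": joint angles; "qd": joint speeds; "tau": joint torques, N m; "eef_pos": TCP position; "tool_rot": TCP orientation; "force": force on the tool from outside, world axes, zero at the start; "torque": the same for the moment, N m; "width": finger opening in mm.
Only numpy, scipy, OpenCV 4.12 (cv2) and the standard library are available. Lean on these libraries where they do the work, as an engineer would, in place of code of your own. Each camera call takes 0.05 s, during which the arm holds its last target.

TASK

Lock the die slide of the green hand press: take the orange-handled locating pin out of the wooden tool stand, put it down through the slot in the press's steel cover and into the hole of the slide underneath, which has to be found (by feel is surest): it lies somewhere along the slot. Push the pin fully home, upright with its collar down on the cover, and let go of it; leave the hammer, the jar and the awl where they are.

Things in the scene. Friction and masses are not known exactly. Their poses are not given: they have to be found in the camera images.
- pin: Locating pin, 121 mm long, about 70 g, at first hanging by its collar in the stand's middle hole, tip 10 mm above the table. Origin at the tip, own z up along the pin. Steel shank 8 mm diameter, z 0 to 50 mm, its last 4 mm tapering to 3.6 mm; collar 24 mm diameter, z 50 to 56; round orange handle 18 mm diameter, z 56 to 121. Its yaw means nothing.
- stand: Fixed wooden tool stand, 130 x 70 mm along its x and y, 60 mm high, origin under its centre. The pin's hole (11 mm diameter) is at the centre; two short tool ends stand 16 mm above the top at x -45 and +45, y -16 mm; two empty holes at x -45 and +45, y +18 mm.
- press: Fixed green hand press. Origin on the table under the middle of the slot; own y runs along the slot, z up. Steel cover 90 mm wide (x), y -105 to +120 mm, top at z 72 mm, 8 mm thick. Its frame rises to 190 mm from y -145 to -257 mm, with a lever beyond it up to 260 mm high. With the pin home, its tip is at z 22 mm in this frame.
- slot (a point): Middle of the slot in the cover, at the cover's top (72 mm above the table); axes as the press. The slot is 11 mm wide (x) and 70 mm long (y -35 to +35 mm). 9 mm below the cover's top lies the flat top of the dark steel die slide, which is firmly fixed. Its one round hole is described under hole_line.
- hole_line (a point): Point on the slide's top (63 mm above the table) under the middle of the slot; axes as the press. NOT the hole: the slide's round hole, 10 mm diameter with a 2 mm chamfer, deep enough for the whole shank, is at x 0 and at an unreported y from -25 to +25 mm from here, different every time. Elsewhere the slide's top is flat and stops the pin.
- hammer: Bystander: hammer lying on the green mat. Leave it alone.
- jar: Bystander: closed amber jar, 60 mm diameter, 75 mm high, on the mat. Leave it alone.
- awl: Bystander: awl with red handle, about 115 mm long, lying on the mat. Leave it alone.
Things that resemble listed ones, but are neither listed nor needed, are in the scene too. Leave any white look-alike of the pin alone.

How it is judged (in metres and radians):
On the way:
1. the pin is drawn fully out of the stand (height (world z) of pin above 0.065 m), for 0.1 s.
At the end, for the whole second after the job is handed in: The pin stands in the slide's hole through the slot of the press: its tip is lower than 26 mm above the table (collar within 4 mm of the cover), within 6 mm of the slot's middle line and within 34 mm of the slot's middle along it, upright within 0.1 rad, at rest and released (z of pin in the frame of press below 0.026 m and x of pin in the frame of press between -0.006 and 0.006 m and y of pin in the frame of press between -0.034 and 0.034 m and angle between pin's own z axis and vertical below 0.1 rad and linear speed of pin below 0.02 m/s); the robot touches nothing.
It fails at once if the hammer, the jar or the awl is moved by more than 20 mm (distance of any of hammer, jar, awl from where it was at the start of the episode above 0.02 m).
It also fails if it takes over 54 s, if anything falls off the work surface, if the arm or the gripper's body presses on something with over 40 N, if the wrist force passes 120 N, or if a joint passes its speed limit or range.

## Working session

There is one attempt and no reset: what is moved stays moved. The work goes in short steps, Python scripts to look and compute and a tool call to move; the robot and the scene stay as the last step left them, time stands still between calls to the robot, and variables do not carry over. Pictures are saved under pics/ and viewed, and the job is handed in when it is done.

Besides the shell and the picture viewer there is one more tool, called after "Request:" as name([rows], argument=value, ...), one row to a line, values as JSON. send_rows: Moves the arm, as the interface text tells. Its arguments: {"type":"object","properties":{"commands":{"type":"array"}},"required":["commands"]}

```bash
ls; mkdir -p pics
cat > h.py <<'E'
import numpy as np, cv2
from cell import ctrl
def snap(n,f):
    p=ctrl.camera_params(n); im=ctrl.get_image(n); cv2.imwrite('pics/'+f,im[:,:,::-1]); np.save('pics/'+f+'.npy',im); return im,p
def ray(p,u,v):
    x=(u-p['cx'])/p['fx']; y=(v-p['cy'])/p['fy']
    K=np.eye(3); d=np.array([x,y]); s=d.copy()
    for _ in range(20): s=d/(1+p['k1']*(s@s))
    T=np.array(p['cam_to_world']); return T[:3,3],T[:3,:3]@np.array([s[0],s[1],1])
def on(p,u,v,z):
    o,d=ray(p,u,v); return o+d*(z-o[2])/d[2]
def proj(p,X):
    T=np.array(p['cam_to_world']); c=T[:3,:3].T@(np.array(X)-T[:3,3]); s=c[:2]/c[2]; s=s*(1+p['k1']*(s@s))
    return s[0]*p['fx']+p['cx'],s[1]*p['fy']+p['cy']
E
python3 - <<'E'
from h import *
import pickle
for n in ['scene','top','wrist']:
    im,p=snap(n,n+'0.png'); pickle.dump(p,open(f'pics/{n}0.pkl','wb')); print(n,np.round(p['cam_to_world'],2).tolist(),p['fx'],p['k1'])
print(ctrl.read_state())
E
```

```text
pics
scene [[-0.21, 0.59, -0.78, 1117.67], [0.98, 0.14, -0.15, 256.86], [0.02, -0.8, -0.6, 491.65], [0.0, 0.0, 0.0, 1.0]] 362.5358822758921 -0.04750141796161433
top [[-0.02, -1.0, 0.07, 579.5], [-1.0, 0.02, 0.01, 168.86], [-0.01, -0.07, -1.0, 1058.04], [0.0, 0.0, 0.0, 1.0]] 418.7605808861999 -0.07824687129855931
wrist [[0.33, -0.89, -0.3, 296.56], [-0.94, -0.32, -0.1, -584.78], [-0.0, 0.32, -0.95, 374.11], [0.0, 0.0, 0.0, 1.0]] 303.62491280910274 -0.0035148856933356044
{'clock': 0.15, 'qpos': array([ 1.1641977 ,  0.62910451,  0.03844235,  1.5181376 , -0.02697887,
        0.99631202, -0.02002468]), 'qd': array([-0.00020501, -0.00110114,  0.00194293, -0.00247712,  0.00011737,
        0.00062428,  0.00129209]), 'tau': array([ 2.23788869e-03, -5.63796759e+01,  1.22797966e+00, -1.93651164e+01,
        1.11411742e-02,  7.41970260e-03, -1.73483201e-07]), 'eef_pos': array([ 217.13225976, -612.17736218,  244.61934398]), 'tool_rot': array([ 3.14157312e+00,  1.44365898e-03, -1.23000599e+00]), 'force': array([-0.62926626,  0.13677986,  0.16522248]), 'torque': array([ 0.01932754, -0.02390666,  0.02933619]), 'width': 85.48312257560498}
```

View pics/top0.png

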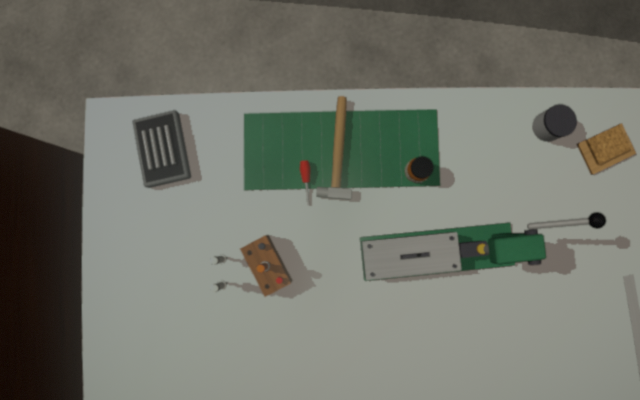

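View pics/scene0.png

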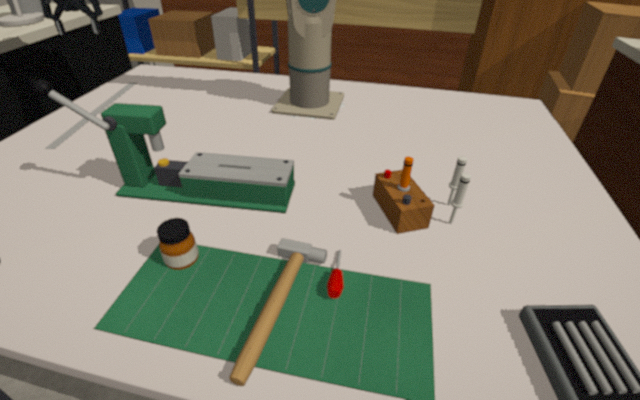

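The top view shows the stand at about (267,265) with the orange pin near (263,268). The press cover spans roughly (362..461, 233..280), with the slot at (415,256). White look-alikes stand at (220,260) and (220,285). I'll enlarge both areas.

Run:
```python
from h import *
im=cv2.imread('pics/top0.png')
a=cv2.resize(im[225:305,205:305],None,fx=6,fy=6,interpolation=cv2.INTER_CUBIC)
b=cv2.resize(im[220:290,350:470],None,fx=6,fy=6,interpolation=cv2.INTER_CUBIC)
cv2.imwrite('pics/a.png',a);cv2.imwrite('pics/b.png',b)
s=cv2.imread('pics/scene0.png')
cv2.imwrite('pics/c.png',cv2.resize(s[145:235,350:480],None,fx=6,fy=6,interpolation=cv2.INTER_CUBIC))
```

```text
(no output)
```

View pics/a.png

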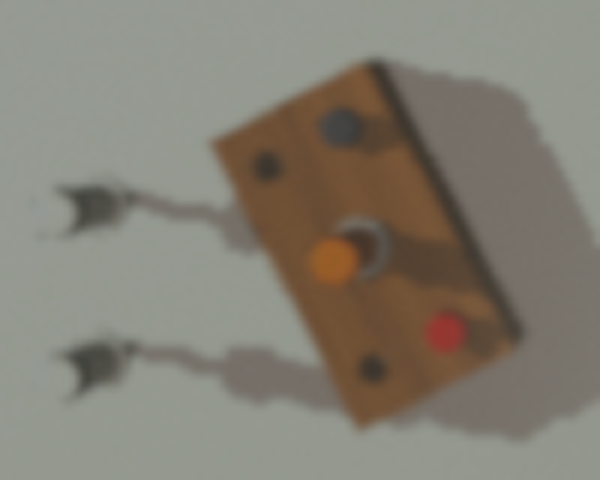

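View pics/b.png

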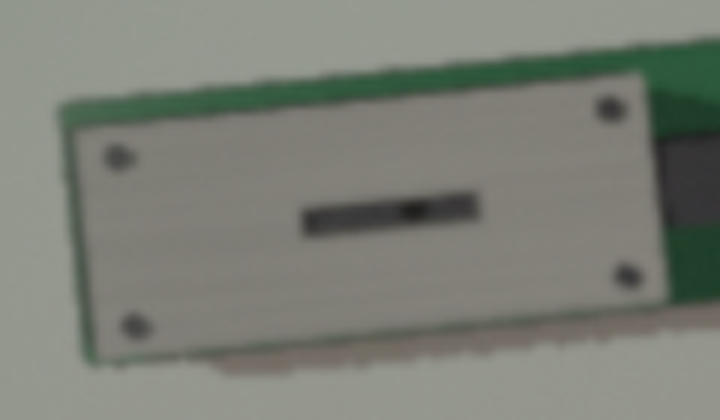

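View pics/c.png

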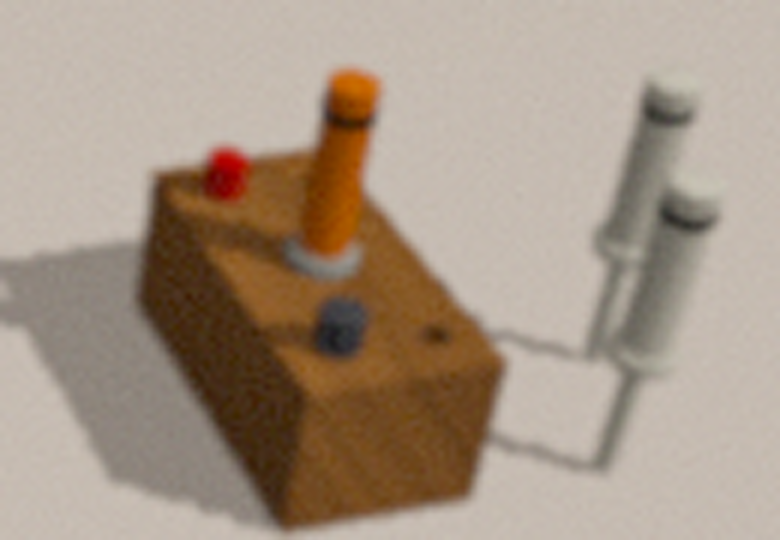

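Run:
```python
from h import *
import pickle
p=pickle.load(open('pics/top0.pkl','rb'))
B=lambda u,v:((u+.5)/6-.5+350,(v+.5)/6-.5+220)
A=lambda u,v:((u+.5)/6-.5+205,(v+.5)/6-.5+225)
c=[on(p,*B(*q),72) for q in [(75,128),(640,73),(668,298),(95,362)]]
for x in c: print('corner',x.round(1))
print([np.linalg.norm(c[i]-c[(i+1)%4]).round(1) for i in range(4)])
l=on(p,*B(303,222),72); r=on(p,*B(479,205),72)
print('slot ends',l.round(1),r.round(1),np.linalg.norm(l-r),'mid',(l+r)/2)
yd=((c[0]-c[1])+(c[3]-c[2]))[:2]; yd/=np.linalg.norm(yd); print('ydir',yd,np.degrees(np.arctan2(yd[1],yd[0])))
cc=sum(c)/4; print('centre-based mid',cc[:2]-yd*7.5)
h=on(p,*B(413,210),63); print('dark',h, 'y along', (h-(l+r)/2)[:2]@yd)
im=np.load('pics/top0.png.npy').astype(int)
sub=im[255:280,250:275]; m=(sub[...,0]>sub[...,2]+75)&(sub[...,0]>120)
hsv=cv2.cvtColor(im.astype(np.uint8)[255:280,250:275],cv2.COLOR_RGB2HSV); 
print('orange A', on(p,*A(333,261),131), 'collar', on(p,*A(357,247),66))
s=[on(p,*A(*q),60) for q in [(375,62),(210,143),(362,430),(523,345)]]
for x in s: print('stand',x.round(1))
print('top c',sum(s)/4,[np.linalg.norm(s[i]-s[(i+1)%4]).round(1) for i in range(4)])
d=s[2]-s[1];print('stand long axis',np.degrees(np.arctan2(d[1],d[0])))
ps=pickle.load(open('pics/scene0.pkl','rb'))
C=lambda u,v:((u+.5)/6-.5+350,(v+.5)/6-.5+145)
print('scene top of handle',on(ps,*C(354,83),131),'collar',on(ps,*C(322,255),66))
for q in [(670,85),(692,190)]: print('white',on(ps,*C(*q),121))
for q in [(592,355),(603,468)]: print('whitetip',on(ps,*C(*q),0))
for q in [(45,208),(78,370)]: print('white top',on(p,*A(*q),121))
print('red,gray',on(p,*A(447,332),76),on(p,*A(340,128),76))
```

```text
corner [557.   77.3  72. ]
corner [ 573.4 -146.2   72. ]
corner [ 485.1 -154.    72. ]
corner [466.   71.9  72. ]
[np.float64(224.2), np.float64(88.7), np.float64(226.7), np.float64(91.2)]
slot ends [518.4 -10.9  72. ] [523.3 -80.4  72. ] 69.64680747560486 mid [520.87557074 -45.65489042  72.        ]
ydir [-0.0786809   0.99689985] 94.5127478243603
centre-based mid [520.96913123 -45.23834867]
dark [521.51233889 -56.33529638  63.        ] y along -10.697396621447847
orange A [503.10490268 309.01201577 131.        ] collar [503.07509095 309.28031771  66.        ]
stand [575.6 302.   60. ]
stand [544.7 368.2  60. ]
stand [430.6 309.2  60. ]
stand [463. 245.  60.]
top c [503.46475417 306.11161099  60.        ] [np.float64(73.1), np.float64(128.4), np.float64(71.9), np.float64(126.2)]
stand long axis -152.64112401012224
scene top of handle [500.63935985 310.05414635 131.        ] collar [504.72581619 310.07822724  66.        ]
white [459.67929185 414.84453655 121.        ]
white [522.84055814 414.9741044  121.        ]
whitetip [450.51886042 417.53114436   0.        ]
whitetip [514.59123593 416.56475134   0.        ]
white top [523.58494299 418.5020865  121.        ]
white top [463.27455391 406.61576162 121.        ]
red,gray [470.36894189 273.26423182  76.        ] [550.17685621 313.88734787  76.        ]
```

The cover measures 225×90 and the slot 69.6 mm, both matching the given sizes. The two views agree on the pin at (503,309). A darker spot in the slot sits at y ≈ -11. Next I'll move above the pin, going around the lever.

```bash
cat >> h.py <<'E'
from scipy.spatial.transform import Rotation as R
def go(x,y,z,yaw):
    s=ctrl.read_state(); M=R.from_euler('xyz',s['tool_rot']).as_matrix()
    d=M.T@(np.array([x,y,z])-s['eef_pos']); yw=np.degrees(s['tool_rot'][2])
    print('row',d.round(1),'roll',round(-((yaw-yw+180)%360-180),2),'| pos',s['eef_pos'].round(1),'rot',s['tool_rot'].round(3),'F',s['force'].round(1),'w',round(s['width'],1),'t',round(s['clock'],2))
def st():
    s=ctrl.read_state(); print('pos',s['eef_pos'].round(2),'rot',s['tool_rot'].round(4),'F',s['force'].round(2),'T',s['torque'].round(3),'w',round(s['width'],2),'t',round(s['clock'],2),'q',s['qpos'].round(2))
E
python3 -c "
from h import *
go(400,-150,250,-85.5);go(400,100,250,-85.5);go(503,309,200,-85.5)"
```

```text
row [-374.5 -326.8   -4.8] roll 15.03 | pos [ 217.1 -612.2  244.6] rot [ 3.142e+00  1.000e-03 -1.230e+00] F [-0.6  0.1  0.2] w 85.5 t 0.15
row [-610.1 -410.4   -4.5] roll 15.03 | pos [ 217.1 -612.2  244.6] rot [ 3.142e+00  1.000e-03 -1.230e+00] F [-0.6  0.1  0.2] w 85.5 t 0.15
row [-772.6 -577.3   45.7] roll 15.03 | pos [ 217.1 -612.2  244.6] rot [ 3.142e+00  1.000e-03 -1.230e+00] F [-0.6  0.1  0.2] w 85.5 t 0.15
```

Request:
send_rows([
  [60, -38, -33, -5, 8],
  [60, -75, -65, -5, 15],
  [60, -112, -98, -5, 15],
  [60, -150, -131, -5, 15],
  [60, -187, -163, -5, 15],
])

```text
clock: 0.65
eef_pos: [308.7, -379.3, 249.8]
tool_rot: [3.141, 0.002, -1.492]
force: [1.0, -0.1, -0.1]
width: 59.9
```

```bash
python3 -c "
from h import *
go(400,-150,250,-85.5);go(400,100,250,-85.5);go(503,309,200,-85.5)"
```

```text
row [-2.214e+02 -1.091e+02  1.000e-01] roll 0.03 | pos [ 308.7 -379.3  249.8] rot [ 3.141e+00  2.000e-03 -1.492e+00] F [ 1.  -0.1 -0.1] w 59.9 t 0.65
row [-470.6 -128.8    0.5] roll 0.03 | pos [ 308.7 -379.3  249.8] rot [ 3.141e+00  2.000e-03 -1.492e+00] F [ 1.  -0.1 -0.1] w 59.9 t 0.65
row [-670.8 -248.    50.8] roll 0.03 | pos [ 308.7 -379.3  249.8] rot [ 3.141e+00  2.000e-03 -1.492e+00] F [ 1.  -0.1 -0.1] w 59.9 t 0.65
```

Request:
send_rows([
  [60, -221, -109, 0, 0],
  [60, -221, -109, 0, 0],
  [60, -221, -109, 0, 0],
  [60, -221, -109, 0, 0],
  [60, -221, -109, 0, 0],
])

```text
clock: 1.15
eef_pos: [400.3, -148.4, 250.2]
tool_rot: [-3.141, 0.002, -1.492]
force: [1.2, -0.5, -0.6]
width: 60.2
```

Request:
send_rows([
  [60, -250, -20, 0, 0],
  [60, -250, -20, 0, 0],
  [60, -250, -20, 0, 0],
  [60, -250, -20, 0, 0],
  [60, -250, -20, 0, 0],
])

```text
clock: 1.65
eef_pos: [400.1, 101.5, 250.8]
tool_rot: [-3.141, 0.002, -1.492]
force: [0.6, 0.4, 0.0]
width: 60.0
```

```bash
python3 -c "
from h import *
st();go(503,309,200,-85.5)"
```

```text
pos [400.12 101.5  250.77] rot [-3.1410e+00  1.5000e-03 -1.4918e+00] F [0.63 0.4  0.01] T [ 0.016 -0.041  0.019] w 59.97 t 1.65 q [-0.28  0.29 -0.04  2.13  0.02  0.73 -1.83]
row [-198.6 -118.9   51.1] roll 0.03 | pos [400.1 101.5 250.8] rot [-3.141e+00  2.000e-03 -1.492e+00] F [0.6 0.4 0. ] w 60.0 t 1.65
```

Request:
send_rows([
  [60, -199, -119, 51, 0],
  [60, -199, -119, 51, 0],
  [60, -199, -119, 51, 0],
  [60, -199, -119, 51, 0],
  [60, -199, -119, 51, 0],
])

```text
clock: 2.15
eef_pos: [503.5, 312.5, 199.2]
tool_rot: [-3.141, 0.002, -1.49]
force: [0.9, -0.0, 0.5]
width: 59.8
```

```bash
python3 -c "
from h import *
st();import pickle
im,p=snap('wrist','w1.png');pickle.dump(p,open('pics/w1.pkl','wb'));print(proj(p,[503,309,131]));go(503,309,98,-85.5)"
```

```text
pos [503.49 312.48 199.16] rot [-3.1412e+00  2.3000e-03 -1.4900e+00] F [ 0.95 -0.04  0.46] T [-0.029 -0.046  0.007] w 59.76 t 2.15 q [-0.57  0.6  -0.05  1.73  0.04  0.81 -2.13]
(np.float64(321.86280199333254), np.float64(223.41980955894488))
row [10.6  3.  99.9] roll 0.39 | pos [504.8 319.  198. ] rot [-3.139  0.008 -1.485] F [ 4.4  6.6 -0.2] w 60.0 t 2.2
```

View pics/w1.png

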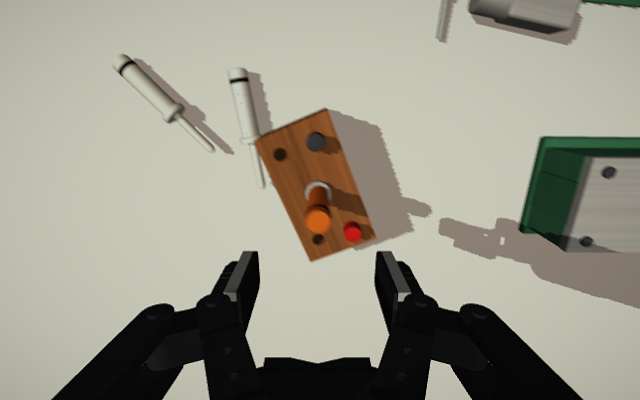

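The wrist view shows the orange handle top at (318,220) and the collar at (318,190). The arm was still settling, so I'll settle it and measure again.

Request:
send_rows([
  [60, 10, 3, 0, 0],
  [60, 10, 3, 0, 0],
  [60, 10, 3, 0, 0],
])

```text
clock: 2.5
eef_pos: [502.5, 306.9, 198.0]
tool_rot: [-3.139, 0.007, -1.487]
force: [0.5, -0.4, 0.2]
width: 59.9
```

```bash
python3 -c "
from h import *
st();import pickle
im,p=snap('wrist','w2.png');st();
h=cv2.cvtColor(im,cv2.COLOR_RGB2HSV);m=((h[...,0]>9)&(h[...,0]<16)&(h[...,1]>200)&(h[...,2]>190)).astype(np.uint8)
n,l,s,c=cv2.connectedComponentsWithStats(m)
for i in range(1,n):
  if s[i,4]>80: print(s[i],c[i],on(p,*c[i],131))
print(proj(p,[503,309,131]))
cv2.imwrite('pics/w2c.png',cv2.resize(im[150:350,220:420,::-1],None,fx=3,fy=3))
"
```

```text
pos [502.54 306.93 198.02] rot [-3.1393  0.0065 -1.4874] F [ 0.45 -0.39  0.17] T [ 0.02   0.023 -0.014] w 59.92 t 2.5 q [-0.56  0.59 -0.05  1.75  0.03  0.8  -2.11]
pos [502.71 307.14 198.31] rot [-3.1388  0.007  -1.4874] F [ 0.28 -0.69 -1.11] T [-0.003  0.006 -0.047] w 59.82 t 2.55 q [-0.56  0.59 -0.05  1.75  0.03  0.8  -2.11]
[301 212  23  21 374] [312.23262032 221.63636364] [503.41601116 310.65799814 131.        ]
(np.float64(314.54081026526), np.float64(222.37071987774453))
```

View pics/w2c.png

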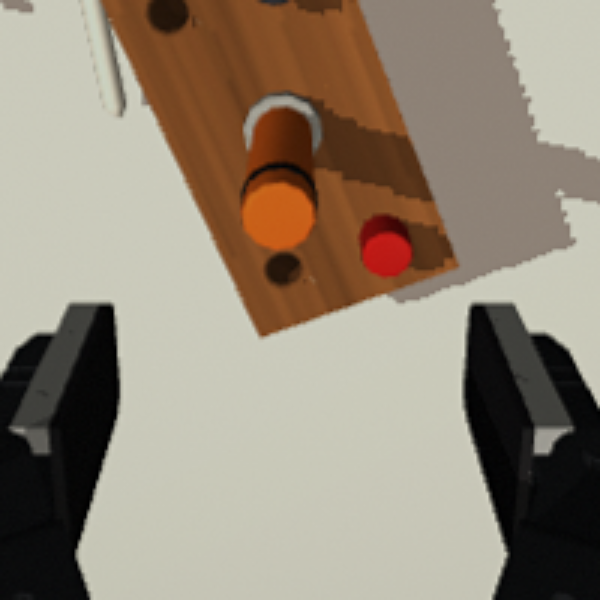

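The wrist view gives the pin at about (503.4,310.5), which agrees with the other views. I'll descend with the TCP target at z = 98.

```bash
python3 -c "
from h import *
go(503.3,310,98,-85.5)"
```

```text
row [ -2.1  -0.5 100.3] roll 0.28 | pos [502.7 307.1 198.3] rot [-3.139  0.007 -1.487] F [ 0.3 -0.7 -1.1] w 59.8 t 2.55
```

Request:
send_rows([
  [60, -2, -0.5, 25, 0.2],
  [60, -2, -0.5, 50, 0.2],
  [60, -2, -0.5, 75, 0.2],
  [60, -2, -0.5, 100, 0.2],
  [60, -2, -0.5, 100, 0.2],
])

```text
clock: 3.05
eef_pos: [501.4, 307.7, 96.1]
tool_rot: [3.139, 0.004, -1.492]
force: [-0.2, -0.6, 0.2]
width: 60.0
```

```bash
python3 -c "
from h import *
st();im,p=snap('wrist','w3.png');im,p=snap('scene','s3.png');go(503.3,310,98,-85.5)"
```

```text
pos [501.42 307.68  96.07] rot [ 3.1394  0.0039 -1.4921] F [-0.21 -0.55  0.19] T [-0.033  0.02  -0.001] w 59.99 t 3.05 q [-0.57  0.74 -0.04  1.82  0.05  0.59 -2.13]
row [-0.7  0.1  1. ] roll 0.02 | pos [503.5 309.3  99. ] rot [-3.139  0.007 -1.492] F [ 0.4 -0.1  0.1] w 60.4 t 3.15
```

View pics/w3.png

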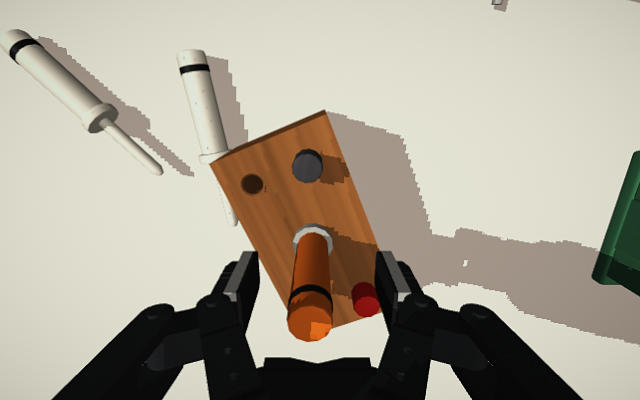

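The orange handle (310,320) sits between the pads, so I'll close the gripper.

Request:
send_rows([
  [0, -0.7, 0, 1, 0],
  [0, -0.7, 0, 1, 0],
  [0, -0.7, 0, 1, 0],
  [0, -0.7, 0, 1, 0],
  [0, -0.7, 0, 1, 0],
])

```text
clock: 3.65
eef_pos: [504.1, 310.4, 99.2]
tool_rot: [-3.137, 0.008, -1.492]
force: [-1.0, 0.1, 7.0]
width: 16.2
```

```bash
python3 -c "
from h import *
st()"
```

```text
pos [504.1  310.42  99.24] rot [-3.1369  0.0077 -1.4918] F [-0.99  0.06  6.98] T [-0.195  0.196 -0.052] w 16.22 t 3.65 q [-0.57  0.73 -0.04  1.81  0.05  0.59 -2.13]
```

Request:
send_rows([
  [0, 0, 0, -10, 0],
  [0, 0, 0, -30, 0],
  [0, 0, 0, -55, 0],
  [0, 0, 0, -85, 0],
  [0, 0, 0, -110, 0],
])

```text
clock: 4.15
eef_pos: [503.7, 309.6, 211.3]
tool_rot: [-3.136, 0.008, -1.492]
force: [-0.1, -0.1, -0.2]
width: 16.7
```

Request:
send_rows([
  [0, 0, 0, 0, 0],
  [0, 0, 0, 0, 0],
  [0, 0, 0, 0, 0],
])

```text
clock: 4.45
eef_pos: [503.0, 309.1, 210.5]
tool_rot: [-3.138, 0.007, -1.492]
force: [0.4, 0.1, -0.5]
width: 17.1
```

```bash
python3 -c "
from h import *
st();im,p=snap('scene','s4.png');import pickle;pickle.dump(p,open('pics/s4.pkl','wb'));im,p=snap('wrist','w4.png');go(521,-45.5,210,-85.5)"
```

```text
pos [503.02 309.1  210.49] rot [-3.1377  0.0073 -1.4918] F [ 0.36  0.09 -0.51] T [ 0.039  0.016 -0.024] w 17.07 t 4.45 q [-0.56  0.58 -0.05  1.73  0.03  0.82 -2.12]
row [354.9  10.   -2.4] roll 0.03 | pos [503.  309.1 210.1] rot [-3.138  0.007 -1.492] F [ 0.2  0.1 -0.2] w 16.3 t 4.55
```

View pics/s4.png

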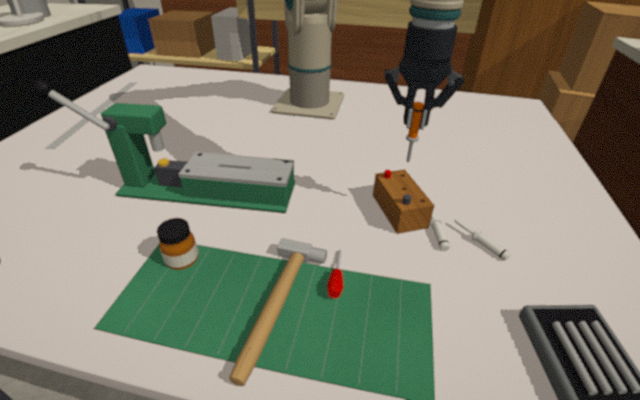

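View pics/w4.png

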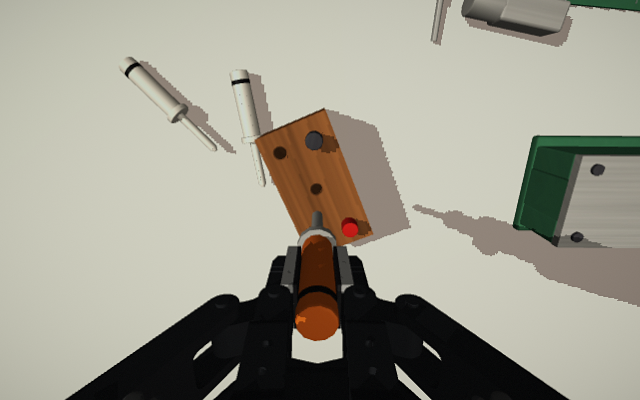

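The pin is out of the stand and held at about 17 mm opening, with its tip near (409,162) in the scene view. The white look-alikes have toppled without being touched; they were already down in the wrist view at t = 2.15. I'll check the in-hand tilt and compute the tip position.

Run:
```python
from h import *
import pickle
p=pickle.load(open('pics/s4.pkl','rb'))
T=[503,309.1]
for z in (121,171,177,240): print(z,proj(p,[T[0],T[1],z]))
im=cv2.imread('pics/s4.png'); cv2.imwrite('pics/s4c.png',cv2.resize(im[85:175,370:470],None,fx=6,fy=6,interpolation=cv2.INTER_CUBIC))
```

```text
121 (np.float64(407.21885649247145), np.float64(163.42148665428195))
171 (np.float64(411.59690377037566), np.float64(140.4634434200556))
177 (np.float64(412.1457884714089), np.float64(137.5726127487901))
240 (np.float64(418.23819457951754), np.float64(105.29187484422545))
```

View pics/s4c.png

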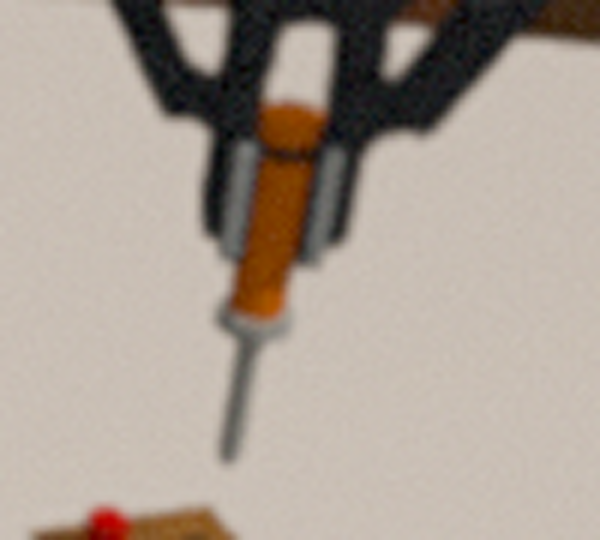

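The tip is where predicted and the pin is upright. Moving to the press.

Request:
send_rows([
  [0, 45, 2, -2, 0],
  [0, 90, 4, -2, 0],
  [0, 135, 6, -2, 0],
  [0, 180, 8, -2, 0],
  [0, 225, 10, -2, 0],
])

```text
clock: 5.05
eef_pos: [510.1, 82.2, 209.6]
tool_rot: [-3.14, 0.007, -1.491]
force: [1.2, -0.0, -1.0]
width: 16.3
```

Request:
send_rows([
  [0, 30, 0, 0, 0],
  [0, 60, 0, 0, 0],
  [0, 85, 0, 0, 0],
  [0, 85, 0, 0, 0],
  [0, 85, 0, 0, 0],
])

```text
clock: 5.55
eef_pos: [516.5, -2.8, 208.3]
tool_rot: [-3.141, 0.007, -1.493]
force: [0.4, 0.6, 0.2]
width: 17.1
```

```bash
python3 -c "
from h import *
st();im,p=snap('wrist','w5.png');import pickle;pickle.dump(p,open('pics/w5.pkl','wb'));go(521.7,-56.3,200,-85.5)"
```

```text
pos [516.47  -2.79 208.3 ] rot [-3.1413  0.0071 -1.4929] F [0.38 0.58 0.2 ] T [0.05  0.005 0.001] w 17.05 t 5.55 q [-0.    0.49 -0.06  1.93  0.03  0.73 -1.57]
row [54.9 -0.8  8. ] roll 0.08 | pos [516.5  -1.7 208.5] rot [-3.141  0.008 -1.491] F [ 0.4  0.4 -0.9] w 16.9 t 5.6
```

View pics/w5.png

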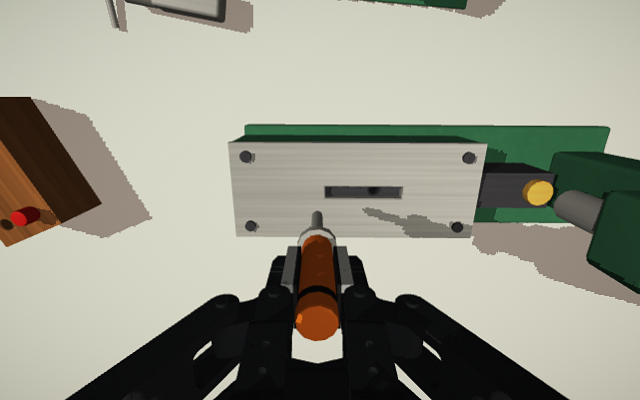

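Run:
```python
from h import *
import pickle
im=cv2.imread('pics/w5.png'); cv2.imwrite('pics/w5c.png',cv2.resize(im[175:210,315:415],None,fx=8,fy=8,interpolation=cv2.INTER_CUBIC))
g=cv2.cvtColor(im,cv2.COLOR_BGR2GRAY); m=(g[180:205,318:410]<100).astype(np.uint8)
p=pickle.load(open('pics/w5.pkl','rb'))
ys,xs=np.nonzero(m); print(xs.min()+318,xs.max()+318,ys.min()+180,ys.max()+180)
u0,u1=xs.min()+318-.5,xs.max()+318+.5; v0,v1=ys.min()+180-.5,ys.max()+180+.5
l=on(p,u0,(v0+v1)/2,72);r=on(p,u1,(v0+v1)/2,72);print(l,r,np.linalg.norm(l-r),(l+r)/2)
print(g[186:199:2,360:390])
```

```text
325 401 186 197
[518.64720503  -8.61885789  72.        ] [524.29912515 -78.80307394  72.        ] 70.41142225083284 [521.47316509 -43.71096591  72.        ]
[[105 111 112 112 112 108 107 107 105 107 103 102 103 102 103 103 103 102
  104 105 104 110 114 113 113 113 108 107 107 107]
 [ 49  55  58  58  57  58  59  49  35  21  16  14  14  14  14  13  11  27
   30  37  50  52  56  59  58  57  59  58  59  59]
 [ 60  62  61  61  62  61  62  46  35  22  17  17  17  18  16  26  34  34
   32  44  53  57  60  61  62  62  63  62  63  63]
 [ 58  59  58  57  58  58  59  50  37  33  25  17  17  18  22  30  32  34
   47  56  56  58  59  58  59  59  59  58  59  58]
 [ 55  56  56  56  58  57  56  57  54  40  38  38  38  36  41  44  48  51
   53  55  58  57  56  57  57  57  57  57  58  58]
 [ 66  67  67  65  66  66  65  64  65  66  63  62  63  64  64  64  64  64
   65  64  65  66  65  65  65  65  65  66  66  66]
 [122 122 121 122 122 122 122 122 121 122 121 121 121 122 122 122 124 123
  123 123 123 124 122 123 123 124 124 123 125 125]]
```

View pics/w5c.png

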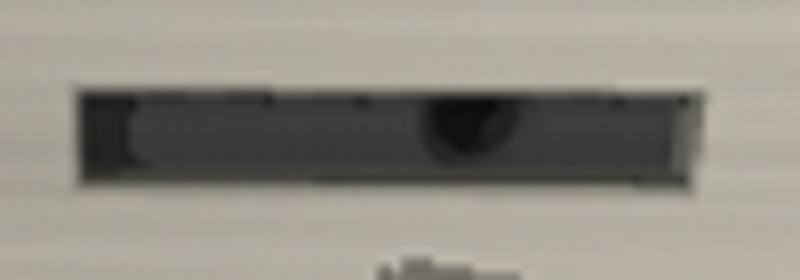

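The hole with its chamfer ring is visible at about (373.5,190), agreeing with the top view.

Run:
```python
from h import *
import pickle
p=pickle.load(open('pics/w5.pkl','rb'))
h=on(p,373.5,190.5,63); print(h)
for a in (367,380): print(on(p,a,190.5,63))
yd=np.array([-.0787,.9969]); c=np.array([521.2,-44.7]); s=(h[:2]-c)@yd; print('y',s,'target',c+s*yd)
c=c+s*yd; go(*c,170,-85.5)
st()
```

```text
[520.58258211 -55.06671404  63.        ]
[520.09020345 -48.95079576  63.        ]
[521.07484229 -61.18078991  63.        ]
y -10.285986442927774 target [522.00950713 -54.95409988]
row [53.8 -1.2 38. ] roll 0.08 | pos [516.5  -1.7 208.5] rot [-3.141  0.008 -1.491] F [ 0.4  0.4 -0.9] w 16.9 t 5.6
pos [516.54  -1.7  208.45] rot [-3.141   0.0075 -1.4909] F [ 0.36  0.38 -0.91] T [ 0.048 -0.028  0.015] w 16.88 t 5.6 q [-0.    0.49 -0.06  1.93  0.03  0.73 -1.57]
```

Request:
send_rows([
  [0, 27, -0.6, 0, 0],
  [0, 54, -1.2, 0, 0],
  [0, 54, -1.2, 15, 0],
  [0, 54, -1.2, 30, 0],
  [0, 54, -1.2, 35, 0],
])

```text
clock: 6.1
eef_pos: [521.1, -53.6, 171.6]
tool_rot: [3.139, 0.009, -1.489]
force: [-1.0, -0.2, -0.5]
width: 16.7
```

Request:
send_rows([
  [0, 0, 0, 0, 0],
  [0, 0, 0, 0, 0],
  [0, 0, 0, 0, 0],
])

```text
clock: 6.4
eef_pos: [521.6, -53.0, 172.1]
tool_rot: [3.14, 0.009, -1.488]
force: [-0.1, -0.2, -0.8]
width: 16.8
```

```bash
python3 -c "
from h import *
st();im,p=snap('wrist','w6.png');im,p=snap('scene','s6.png')
st();go(522,-55,150,-85.5)
cv2.imwrite('pics/s6c.png',cv2.resize(im[100:200,180:300,::-1],None,fx=6,fy=6))"
```

```text
pos [521.58 -53.02 172.14] rot [ 3.1404  0.0088 -1.4877] F [-0.09 -0.19 -0.81] T [ 0.041 -0.    -0.001] w 16.82 t 6.4 q [ 0.1   0.55 -0.06  1.94  0.04  0.65 -1.48]
pos [521.53 -53.39 172.16] rot [ 3.1405  0.0086 -1.4884] F [-0.04  0.17 -0.05] T [-0.026 -0.01   0.036] w 16.62 t 6.5 q [ 0.1   0.55 -0.06  1.94  0.04  0.65 -1.48]
row [ 1.8 -0.4 22.1] roll 0.22 | pos [521.5 -53.4 172.2] rot [ 3.141  0.009 -1.488] F [-0.   0.2 -0. ] w 16.6 t 6.5
```

View pics/w6.png

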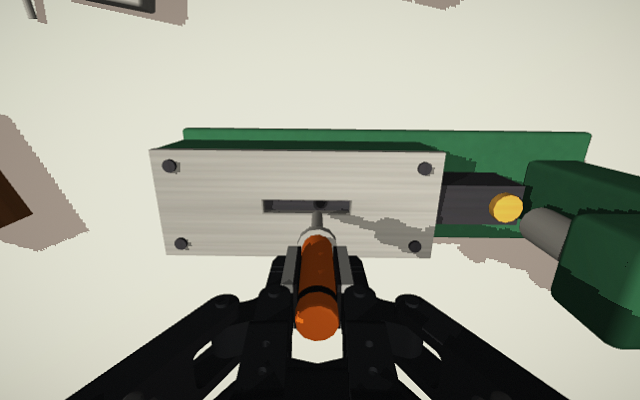

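View pics/s6c.png

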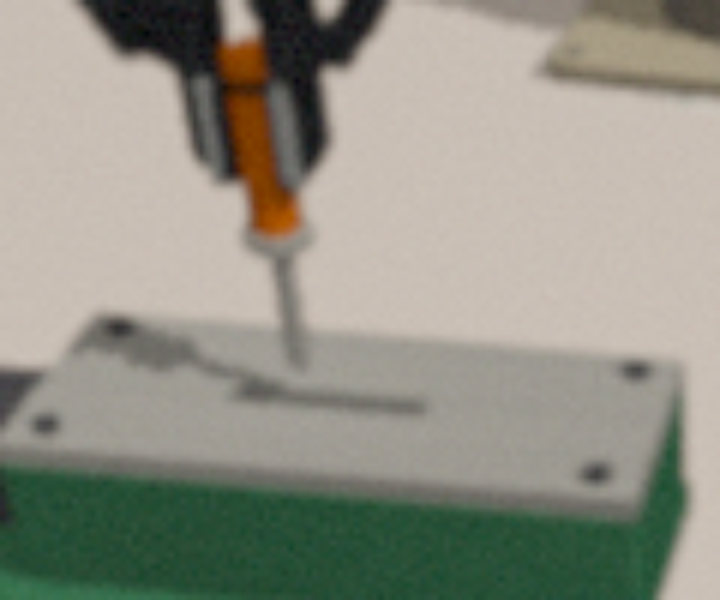

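Request:
send_rows([
  [0, 1.6, -0.4, 2, 0],
  [0, 1.6, -0.4, 4, 0],
  [0, 1.6, -0.4, 6, 0],
  [0, 1.6, -0.4, 7, 0],
  [0, 1.6, -0.4, 7, 0],
])

```text
clock: 7.0
eef_pos: [521.9, -54.9, 164.9]
tool_rot: [3.14, 0.009, -1.488]
force: [-0.0, -0.6, 0.0]
width: 16.9
```

```bash
python3 -c "
from h import *
st();im,p=snap('wrist','w7.png');im2,p=snap('scene','s7.png')
st();go(522,-55,150,-85.5)
a=cv2.resize(im[180:250,260:380,::-1],None,fx=6,fy=6,interpolation=cv2.INTER_CUBIC)
cv2.imwrite('pics/s7c.png',cv2.resize(im2[110:200,180:300,::-1],None,fx=6,fy=6,interpolation=cv2.INTER_CUBIC));cv2.imwrite('pics/w7c.png',a)"
```

```text
pos [521.87 -54.89 164.91] rot [ 3.14    0.0087 -1.4885] F [-0.02 -0.58  0.04] T [0.023 0.048 0.022] w 16.91 t 7.0 q [ 0.1   0.56 -0.06  1.94  0.04  0.64 -1.48]
pos [522.04 -54.89 165.09] rot [ 3.1404  0.0086 -1.4884] F [ 0.01 -0.58 -1.  ] T [-0.012 -0.032 -0.04 ] w 16.1 t 7.1 q [ 0.1   0.56 -0.06  1.94  0.04  0.64 -1.48]
row [ 0.2  0.  15.1] roll 0.22 | pos [522.  -54.9 165.1] rot [ 3.14   0.009 -1.488] F [ 0.  -0.6 -1. ] w 16.1 t 7.1
```

View pics/w7c.png

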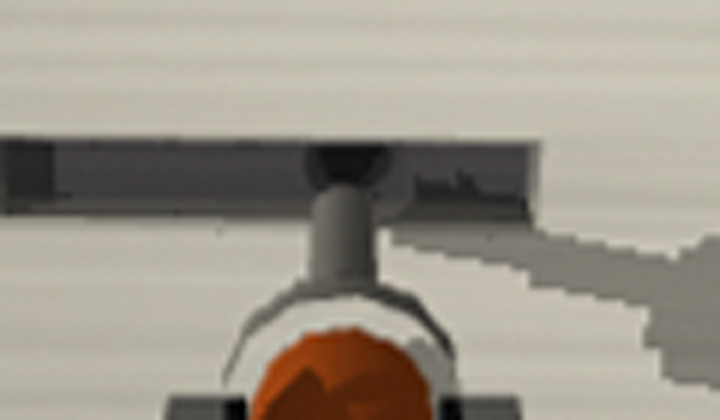

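View pics/s7c.png

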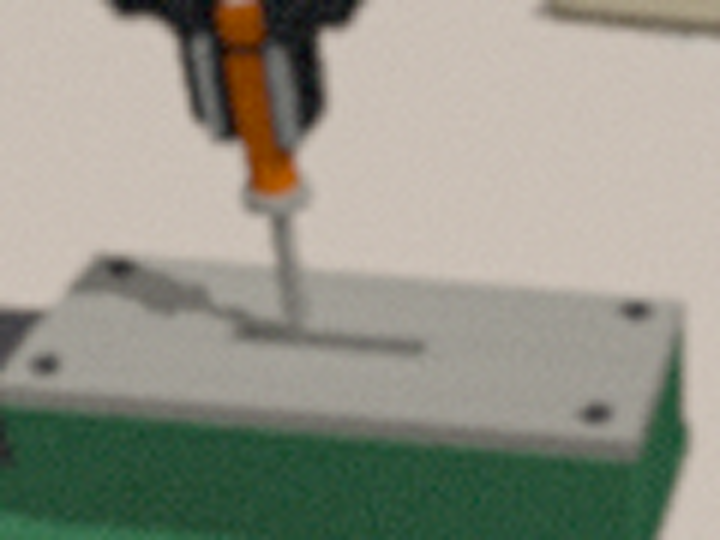

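The tip (crop column 343) lines up with the hole (347). I'll descend into the slot.

Request:
send_rows([
  [0, 0.6, 0, 3, 0],
  [0, 0.6, 0, 6, 0],
  [0, 0.6, 0, 9, 0],
  [0, 0.6, 0, 11, 0],
  [0, 0.6, 0, 11, 0],
])

```text
clock: 7.6
eef_pos: [521.8, -55.3, 153.7]
tool_rot: [3.14, 0.009, -1.488]
force: [0.8, -0.3, -0.2]
width: 16.4
```

```bash
python3 -c "
from h import *
st()"
```

```text
pos [521.8  -55.33 153.67] rot [ 3.1397  0.0088 -1.4883] F [ 0.8  -0.31 -0.19] T [-0.087 -0.008 -0.071] w 16.42 t 7.6 q [ 0.1   0.58 -0.06  1.95  0.04  0.61 -1.48]
```

No contact force, and the tip is inside the slot at about z = 65. Continuing down.

Request:
send_rows([
  [0, 0, 0, 2, 0],
  [0, 0, 0, 4, 0],
  [0, 0, 0, 6, 0],
  [0, 0, 0, 8, 0],
  [0, 0, 0, 8, 0],
])

```text
clock: 8.1
eef_pos: [522.1, -55.5, 145.5]
tool_rot: [3.14, 0.008, -1.488]
force: [0.6, -0.6, -0.8]
width: 17.1
```

```bash
python3 -c "
from h import *
st()"
```

```text
pos [522.06 -55.49 145.5 ] rot [ 3.1401  0.0085 -1.4884] F [ 0.62 -0.61 -0.76] T [-0.188 -0.263  0.025] w 17.08 t 8.1 q [ 0.1   0.59 -0.06  1.96  0.04  0.59 -1.48]
```

Request:
send_rows([
  [0, 0, 0, 4, 0],
  [0, 0, 0, 8, 0],
  [0, 0, 0, 12, 0],
  [0, 0, 0, 16, 0],
  [0, 0, 0, 16, 0],
])

```text
clock: 8.6
eef_pos: [522.0, -55.5, 128.9]
tool_rot: [3.14, 0.008, -1.489]
force: [1.1, -0.4, -2.0]
width: 16.7
```

```bash
python3 -c "
from h import *
st();im2,p=snap('scene','s8.png')
cv2.imwrite('pics/s8c.png',cv2.resize(im2[110:200,180:300,::-1],None,fx=6,fy=6,interpolation=cv2.INTER_CUBIC))"
```

```text
pos [521.99 -55.49 128.88] rot [ 3.1398  0.0084 -1.4885] F [ 1.11 -0.4  -1.98] T [-0.308 -0.323 -0.034] w 16.71 t 8.6 q [ 0.1   0.62 -0.06  1.97  0.05  0.55 -1.48]
```

View pics/s8c.png

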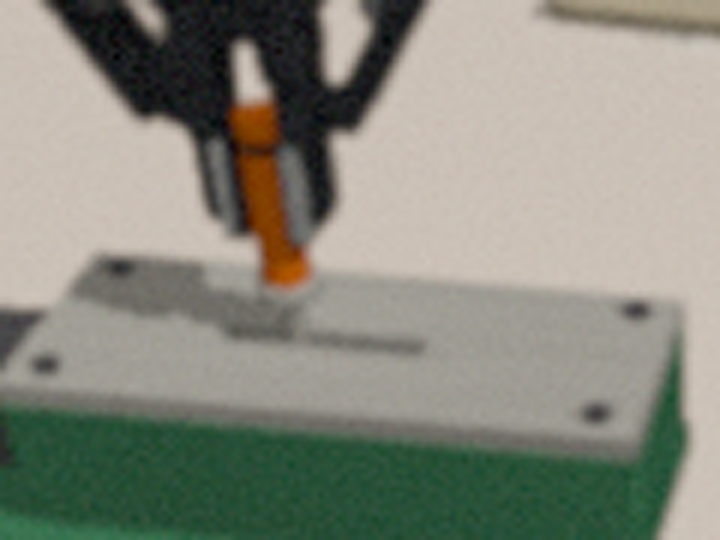

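The pin is well into the hole, with the tip at about z = 40 and little force. Pushing on towards home.

Request:
send_rows([
  [0, 0, 0, 4, 0],
  [0, 0, 0, 8, 0],
  [0, 0, 0, 12, 0],
  [0, 0, 0, 15, 0],
  [0, 0, 0, 15, 0],
])

```text
clock: 9.15
eef_pos: [522.0, -55.4, 113.7]
tool_rot: [3.14, 0.008, -1.489]
force: [0.8, -1.3, -1.9]
width: 16.7
```

Request:
send_rows([
  [0, 0, 0, 1, 0],
  [0, 0, 0, 2, 0],
  [0, 0, 0, 3, 0],
  [0, 0, 0, 4, 0],
  [0, 0, 0, 4, 0],
])

```text
clock: 9.65
eef_pos: [522.2, -55.4, 111.1]
tool_rot: [3.14, 0.008, -1.489]
force: [-2.0, -0.3, 12.7]
width: 16.4
```

```bash
python3 -c "
from h import *
st();im2,p=snap('scene','s9.png')
cv2.imwrite('pics/s9c.png',cv2.resize(im2[110:200,180:300,::-1],None,fx=6,fy=6,interpolation=cv2.INTER_CUBIC))"
```

```text
pos [522.15 -55.42 111.1 ] rot [ 3.1404  0.0081 -1.4887] F [-2.04 -0.34 12.69] T [-0.162  0.4    0.015] w 16.44 t 9.65 q [ 0.09  0.65 -0.05  1.98  0.05  0.51 -1.48]
```

View pics/s9c.png

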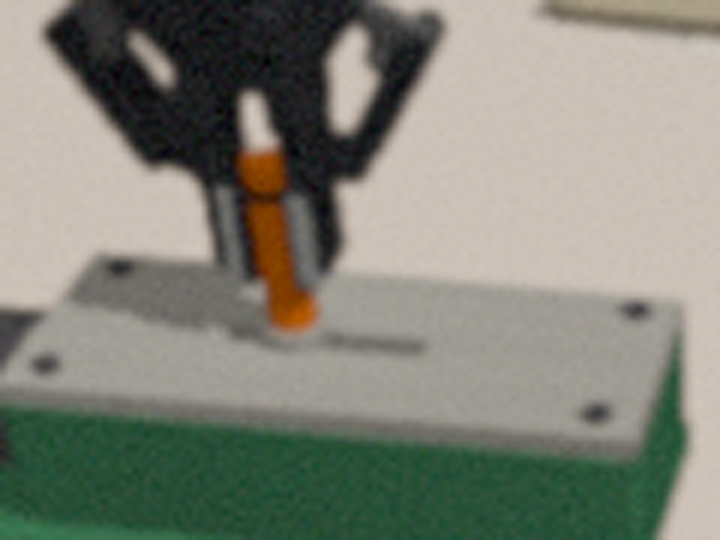

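The TCP reached 111.1 mm and stopped at 13 N. That is exactly the home height, with the collar on the cover. I'll release, opening partway first, then rise.

Request:
send_rows([
  [50, 0, 0, 0, 0],
  [50, 0, 0, 0, 0],
  [50, 0, 0, 0, 0],
  [50, 0, 0, 0, 0],
  [50, 0, 0, 0, 0],
])

```text
clock: 10.2
eef_pos: [521.9, -55.3, 110.9]
tool_rot: [3.14, 0.008, -1.489]
force: [0.1, -0.2, -0.4]
width: 50.1
```

Request:
send_rows([
  [50, 0, 0, -15, 0],
  [50, 0, 0, -35, 0],
  [50, 0, 0, -60, 0],
  [50, 0, 0, -90, 0],
  [50, 0, 0, -120, 0],
])

```text
clock: 10.7
eef_pos: [521.8, -56.3, 231.7]
tool_rot: [3.139, 0.008, -1.489]
force: [1.1, -0.4, 0.8]
width: 50.3
```

Request:
send_rows([
  [50, 0, 0, -10, 0],
  [50, 0, 0, -10, 0],
  [50, 0, 0, -10, 0],
])

```text
clock: 11.0
eef_pos: [521.1, -56.3, 240.7]
tool_rot: [3.137, 0.009, -1.489]
force: [0.5, -0.3, -0.7]
width: 50.2
```

Run:
```python
from h import *
st();im2,p=snap('scene','s10.png')
for z in (143,78,72): print(z,proj(p,[522,-55.5,z]))
cv2.imwrite('pics/s10c.png',cv2.resize(im2[110:200,180:300,::-1],None,fx=6,fy=6,interpolation=cv2.INTER_CUBIC))
im,p=snap('wrist','w10.png'); print(proj(p,[522,-55.5,143]))
im,p=snap('top','t10.png')
```

```text
pos [521.09 -56.28 240.66] rot [ 3.1372  0.0088 -1.4885] F [ 0.55 -0.34 -0.75] T [ 0.002 -0.017 -0.018] w 50.22 t 11.0 q [ 0.11  0.46 -0.07  1.87  0.03  0.82 -1.46]
143 (np.float64(224.1553541667099), np.float64(136.6907962320422))
78 (np.float64(228.39733050303886), np.float64(164.08459360273537))
72 (np.float64(228.76986849730656), np.float64(166.47565111782998))
(np.float64(317.1107999380311), np.float64(205.97278866815205))
```

View pics/s10c.png

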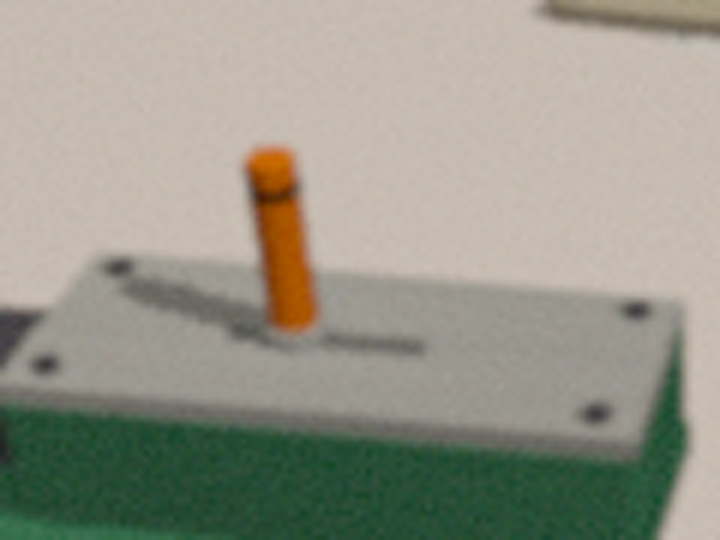

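View pics/w10.png

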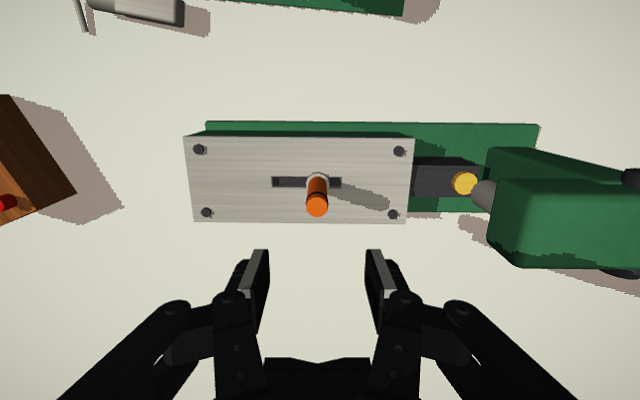

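The pin stands upright with its collar on the cover. Its top is at (225,136), against a predicted (224,137) if fully home. The gripper is clear of it, so I'm handing in.

```bash
python3 -c "
from h import *
print(ctrl.finish_job())"
```

```text
the job is handed in; nothing more can be done
None
```

The locating pin is in the slide's hole, fully home and released, and the job was handed in at about 11 s of the 54 s allowed.

- **Finding the hole:** I spotted it in the top and wrist pictures about 10–11 mm from the slot's middle, on the frame side. Feel confirmed it: the tip passed the slide's top with only about 2 N.
- **Pushing home:** the pin stopped at the home height with 13 N as the collar met the cover.
- **Last checks:** after release the pin stood upright, with its top within about 1 px of where a fully home pin would show. The gripper was open and about 130 mm above it, with no contact force.
- **Bystanders:** the arm never went near the hammer, jar or awl, but I did not compare their positions at the end.
- **Disagreements:** the two white look-alike pins fell over early on without being touched. The gripper read about 17 mm on the 18 mm handle, probably because the pads give a little. Position estimates from different views differed by 1–2 mm, within the stated calibration.

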